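# Turn the jeweller's bench carousel and hang the small steel bin on its bare hook

### The job

Turn the carousel rack until its one bare hook stands over the brass pointer on its foot, then pick up the loose steel bin and hang it on that hook: the sleeve on the bin's side goes down over the upright prong, fully home, before you let go, and the hook must still stand over the pointer. How far the hook is drawn out is not known exactly, so feel for the prong and never force bin or rack (keep under 20 N); leave the mandrel, the mallet and the dish where they are.

Things in the scene. Friction and masses are not known exactly. Their poses are not given: they have to be found in the camera images.
- rack: the carousel rack's fixed foot: round dark steel, 150 mm in diameter, bolted to the bench. Origin: centre of its underside, on the turning axis, at bench height; z up. Its own -x axis is its front: there a brass pointer 12 mm wide sticks out of the foot to 103 mm from the axis. A column carries the turning head. A push of 20 N or more on any part of the rack may spoil it.
- hub_top (a point): top centre of the head's hub (40 mm wide), on the turning axis, 194 mm above the bench. The head has four level arms 90 degrees apart, tops 190 mm above the bench: square tubes 14 mm wide and high, out to 70 mm from the axis, each with a 9 mm rod drawn out of it that ends in a hook. No load hangs within 55 mm of the axis; nothing on the head is higher than 222 mm above the bench.
- full_hook (a point): prong foot of the arm opposite the bare one (it carries three bangles); the other two arms carry a bin and a brush. Every hook is an end block 14 mm wide and 14 mm high, reaching 10 mm inside and 8 mm outside the prong's axis, top 190 mm above the bench, with an upright round steel prong on it: 9 mm in diameter, 32 mm tall, narrowing to 7 mm over its last 2 mm.
- rotor (a joint): angle of the turning head in rad, growing anticlockwise seen from above, range -0.5 to 6.8. At 0 (and at 6.283) the bare arm points along the rack's own -x axis, over the brass pointer; at q it points q away from there. The head turns with a steady friction of 0.35 N m (about 6.4 N pushed at 55 mm from the axis) and stays where it is left.
- hook_mark (a point): on the bare arm's centreline at arm top height (190 mm), 95 mm from the turning axis: the nominal place of its prong. This rod is telescopic and tightly clamped: the true prong and its block stand up to 15 mm nearer to or farther from the axis along the arm, which is not measured. The point turns with the head: its own -x points outward along the bare arm, z up.
- bin_mid (a point): centre of the loose bin: an open-topped rectangular sheet-steel bin, 36 mm (its x) by 40 mm (its y) by 60 mm high, walls 3 mm, about 0.16 kg, standing upright on the bench; the point lies half-way up (30 mm above its underside). On its +x side a bridge carries a short vertical sleeve (a tube open at both ends). Grip it across the 40 mm.
- sleeve (a point): on the loose bin: centre of the lower mouth of its vertical sleeve, 32 mm from bin_mid along the bin's +x, level with bin_mid (30 mm above the bin's underside). The sleeve is 26 mm tall, 20 mm outside and 12 mm inside diameter. Hung home, this lower mouth rests on the top of the bare arm's end block, around the prong, with the bin outside the arm's end.
- mandrel: bystander: tapered steel mandrel standing upright, 56 mm wide at its foot, 150 mm tall; origin at the centre of its underside
- mallet: bystander: wooden-handled hammer lying on the bench, about 240 mm long; origin under its middle
- dish: bystander: white ceramic dish 70 mm wide, 28 mm high; origin at the centre of its underside
- bin: the same loose bin as a whole; origin at the centre of its underside, x towards the sleeve, z up
There are look-alikes about, which are no part of the job. What is shaped like the bin but green or red is not meant.

How it is judged:
By the outcome, as a careful person would: the job done as asked, in the order asked, and still so for the second after the job is handed in, with the robot touching nothing.
It also fails if it takes over 72 s, if anything falls off the work surface, if the arm or the gripper's body presses on something with over 40 N, if the wrist force passes 120 N, or if a joint passes its speed limit or range.

### The arm

A 7-joint arm with a two-finger parallel gripper is mounted at the origin on the work surface. World frame = base frame: x ahead of the robot, y to its left, z up, the work surface at z = 0. Lengths are in m, angles in degrees, forces in N, time in s.
With the tool pointing down it reaches from about 0.4 to 0.9 m from the base axis. Payload 5.5 kg.
Tool frame: the origin (TCP) lies at the very end of the fingers, on their centre line; the grasp point (between the pads) lies 19 mm behind it (manip.grip_point_offset is the z of the grasp point in the tool frame, in m); z points along the fingers, y is the line along which they close (so a half turn about z gives the same grasp; the last joint's range is limited). The gripper opens to 92 mm and grips with 3 to 60 N. Pads are 19 mm wide; open, the fingers measure 130 mm over their backs; the gripper's body (75 mm by 190 mm) begins 47 mm behind the grasp point.
Start: joints at [89.164, 28.699, -24.465, 88.831, 12.651, 65.22, -12.049], TCP at [0.178, -0.625, 0.227] pointing down, gripper open.
Joint ranges: [-164.97, 164.97], [-17.58, 116.51], [-87.97, 89.64], [11.32, 138.91], [-80.73, 260.73], [10.89, 115.49], [-147.41, 147.41]. Speed limits (degrees/s): [147.25, 147.25, 180, 180, 180, 180, 180].

### API

Orientations are given as a 3x3 rotation matrix whose columns are the frame's x, y, z axes.
In Python, from rig import manip gives the robot as it stands. The module is installed in compiled form; this text tells all that it offers.
- The arm moves only by the tool carry_out, never from a script. Its argument "series" is a list of rows, each a list of 3 entries, a list of its own where there are three numbers: the shift along the tool's x, y, z each as a share of 0.5 m, from -1 to 1, then the turn about the tool's z as a share of 8 degrees, from -1 to 1, then the closure, from -1 (fully open) to 1 (shut). In form: [[[dx, dy, dz], yaw, grip], ...]. A call has exactly 5 rows; each row shifts and turns the commanded pose from where the row before left it, along the tool's axes as they then stand; what a row does not reach is not made up. A row lasts 1/10 s, in which the tool goes at most 50 mm and 8.59 degrees, less where a joint would pass 70% of its speed; a pose out of reach is approached as far as the arm can. A call with a number of a shift or a turn outside -1 to 1 is refused whole. A call with a gripper value outside its range is refused whole. The fingers move at their own pace and stop on an object; "force" is the grip in N (left out, the last holds). Time passes only in rows, so rows that do not move let the fingers close, or fill a call up. It gives the time, the measured TCP pose, the force, the opening and the grip force at its end, in the units of the state.
- manip.get_state(): the state, without advancing time (a new reading comes with each control period).
- manip.camera(name): name is "scene" or "top"; returns a dict with "pixels" (400x640x3 uint8, blue, green, red), "fx", "fy", "cx", "cy" (pixels), "R" (3x3) and "t" (3): a world point X has camera coordinates R X + t. Camera axes: x right, y down, z forward; pixel columns grow to the right and rows downward; lengths in m; the calibration is good to about 2 mm. A picture is of the moment at which its call begins. There is no depth.
- manip.sign_off(): hands the job in; it is judged then, once.
The state is a dict: "time_s": time; "joint_pos": joint angles; "dq": joint speeds; "joint_efforts": joint torques, N m; "position": TCP position; "ee_rot": TCP orientation; "force": force on the tool from outside, world axes, zero at the start; "torque": the same for the moment, N m; "gripper_width": finger opening in m; "gripper_force": force on a finger pad.
Only numpy, scipy, OpenCV 4.12 (cv2) and the standard library are available. Lean on these libraries where they do the work, as an engineer would, in place of code of your own. Each camera call takes 0.05 s, during which the arm holds its last target. There are 200 camera calls.

## Working session

There is one attempt and no reset: what is moved stays moved. The work goes in short steps, Python scripts to look and compute and a tool call to move; the robot and the scene stay as the last step left them, time stands still between calls to the robot, and variables do not carry over. Pictures are saved under pics/ and viewed, at most 10 in all, crops included, and the job is handed in when it is done.

Besides the shell and the picture viewer there is one more tool, called after "Emit:" by a JSON object that holds its "method" and its "body", one argument or row to a line. carry_out: Moves the arm, as the interface text tells. Its arguments: {"type":"object","properties":{"series":{"type":"array","items":{"type":"array"}},"force":{"type":"number"}},"required":["series"]}

```bash
mkdir -p pics; cat > h.py <<'E'
import numpy as np, cv2, json
from rig import manip
def cam(n):
    c=manip.camera(n); c['K']=np.array([[c['fx'],0,c['cx']],[0,c['fy'],c['cy']],[0,0,1]]); c['R']=np.array(c['R']); c['t']=np.array(c['t']); return c
def ray(c,u,v):
    d=c['R'].T@np.array([(u-c['cx'])/c['fx'],(v-c['cy'])/c['fy'],1]); o=-c['R'].T@c['t']; return o,d
def onplane(c,u,v,z):
    o,d=ray(c,u,v); return o+d*(z-o[2])/d[2]
def proj(c,X):
    p=c['R']@np.array(X,float)+c['t']; return np.array([c['fx']*p[0]/p[2]+c['cx'],c['fy']*p[1]/p[2]+c['cy']])
def tri(c1,p1,c2,p2):
    o1,d1=ray(c1,*p1);o2,d2=ray(c2,*p2)
    s=np.linalg.lstsq(np.c_[d1,-d2],o2-o1,rcond=None)[0]
    a=o1+d1*s[0];b=o2+d2*s[1]; return (a+b)/2,np.linalg.norm(a-b)
E
python3 - <<'E'
from h import *
for n in('scene','top'):
    c=cam(n); cv2.imwrite(f'pics/{n}0.png',cv2.resize(c['pixels'],(800,500),interpolation=cv2.INTER_CUBIC)); print(n,c['fx'],c['cx'],c['cy'],c['R'].round(3).tolist(),(-c['R'].T@c['t']).round(3))
s=manip.get_state();print({k:np.round(v,3).tolist() for k,v in s.items()}, manip.grip_point_offset)
E
```

```text
scene 507.54936743035654 309.50106853626164 194.08071064356923 [[0.627, 0.779, 0.012], [0.562, -0.441, -0.7], [-0.54, 0.445, -0.715]] [ 1.402 -0.732  1.292]
top 455.34275980835275 323.706956276681 201.40692939125609 [[-0.018, -1.0, 0.023], [-0.999, 0.017, -0.042], [0.042, -0.024, -0.999]] [ 4.670e-01 -1.000e-03  1.558e+00]
{'time_s': 0.1, 'joint_pos': [89.163, 28.749, -24.454, 88.885, 12.653, 65.219, -12.051], 'dq': [0.023, -0.196, 0.001, -0.176, -0.082, 0.013, 0.014], 'joint_efforts': [-0.012, -56.786, -5.839, -27.991, -0.069, 0.024, 0.0], 'position': [0.178, -0.624, 0.226], 'ee_rot': [[0.962, 0.274, -0.0], [0.274, -0.962, 0.002], [0.0, -0.002, -1.0]], 'force': [0.051, -1.035, -0.17], 'torque': [0.007, -0.014, 0.015], 'gripper_force': 0.0, 'gripper_width': 0.092} -0.0188
```

View pics/scene0.png

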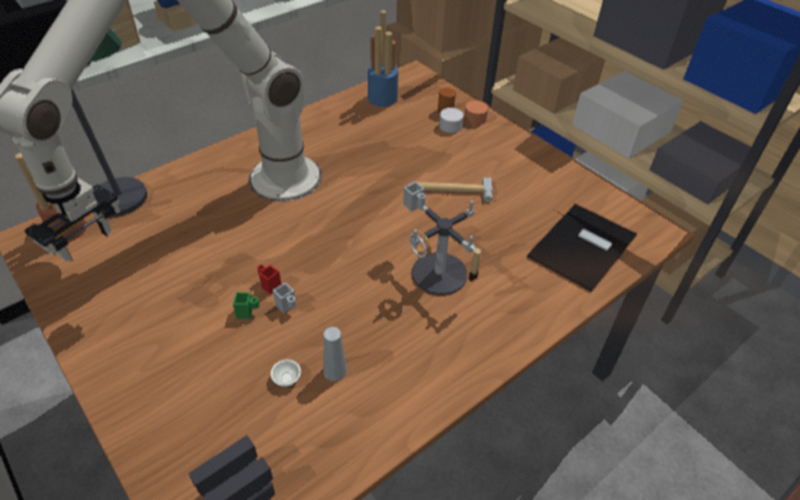

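View pics/top0.png

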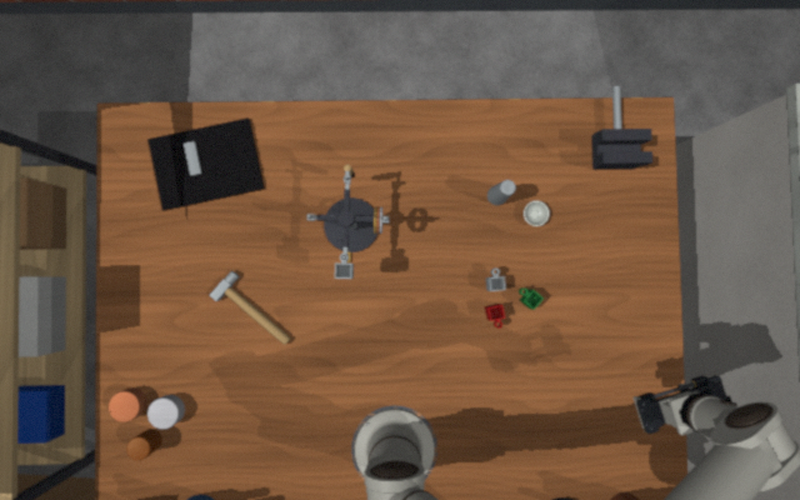

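The loose grey bin is at top (497,282), with green (531,297) and red (495,314) look-alikes beside it. Another grey bin hangs on the rack at (343,270). The bangles are at (380,219), so the bare arm is the one at (312,217). Next is an enlarged crop to confirm this and to find the pointer.

```bash
python3 - <<'E'
from h import *
a=cam('scene');b=cam('top')
f=lambda c,u,v,w,h:cv2.resize(c['pixels'][v:v+h,u:u+w],(400,300),interpolation=cv2.INTER_CUBIC)
im=np.vstack([np.hstack([f(b,230,125,100,75*1+30-30),f(a,310,140,100,75)]),np.hstack([f(b,230,180,100,75),f(b,370,200,80,60)])])
im[300:,:400]=f(a,180,205,80,60)
cv2.imwrite('pics/crop1.png',im)
for n,X in (('rackfoot',onplane(b,352/1.25,224/1.25,0)),('hub',onplane(b,350/1.25,219/1.25,.194)),('bin',onplane(b,497/1.25,284/1.25,.06))): print(n,X.round(3))
E
```

```text
rackfoot [0.61  0.104 0.   ]
hub [0.605 0.096 0.194]
bin [ 0.44 -0.28  0.06]
```

View pics/crop1.png

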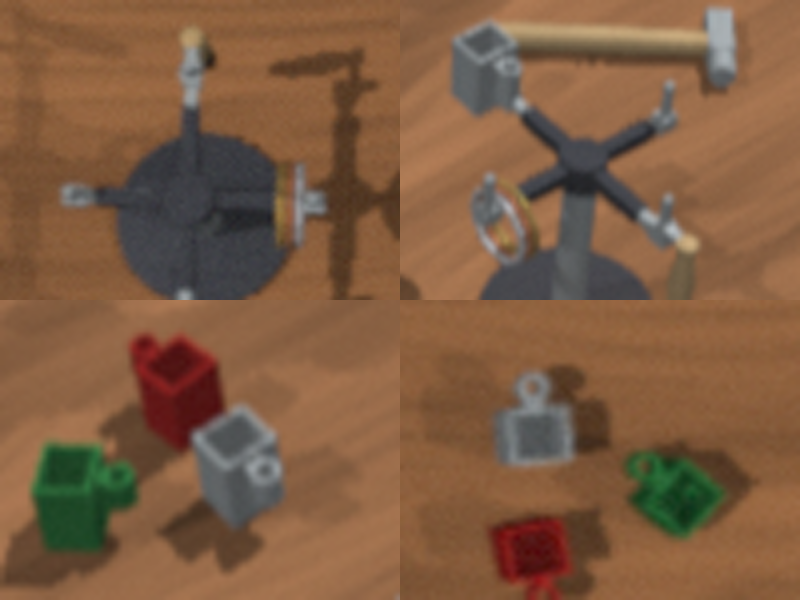

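The crop confirms the grey loose bin, with its sleeve toward world +x, and the bare prong pointing along +y. The pointer isn't visible yet. I'll unroll the ring around the foot in both views to look for it, and measure the bin and the prong.

```bash
python3 - <<'E'
from h import *
a=cam('scene');b=cam('top')
# foot centre from hub triangulation: hub px from crop
hub_t=(230+189/4,125+200/4); hub_s=(310+(582-400)/4,140+155/4)
P,e=tri(b,hub_t,a,hub_s); print('hub',P.round(4),e)
pr_t=(230+72/4,125+195/4); pr_s=(310+(669-400)/4,140+88/4)
P2,e=tri(b,pr_t,a,pr_s); print('prong top',P2.round(4),e, np.linalg.norm((P2-P)[:2]),np.degrees(np.arctan2(*(P2-P)[1::-1])))
c0=np.array([P[0],P[1]])
rows=[]
for c in (b,a):
    m=np.zeros((60,720,2),np.float32)
    for j in range(720):
        for i in range(60):
            r=.05+i*.0012;t=np.radians(j/2)
            m[i,j]=proj(c,[c0[0]+r*np.cos(t),c0[1]+r*np.sin(t),.008])
    rows.append(cv2.resize(cv2.remap(c['pixels'],m[...,0],m[...,1],cv2.INTER_CUBIC),(720,180)))
f=lambda c,u,v,w,h:cv2.resize(c['pixels'][v:v+h,u:u+w],(360,220),interpolation=cv2.INTER_CUBIC)
rows.append(np.hstack([f(b,240,140,82,50),f(a,310,190,82,50)]))
cv2.imwrite('pics/ring.png',np.vstack(rows))
E
```

```text
hub [0.6072 0.1058 0.1932] 0.005105541953391022
prong top [0.6107 0.1908 0.2185] 0.008326230374014807 0.08511974042929968 87.62597912058185
```

View pics/ring.png

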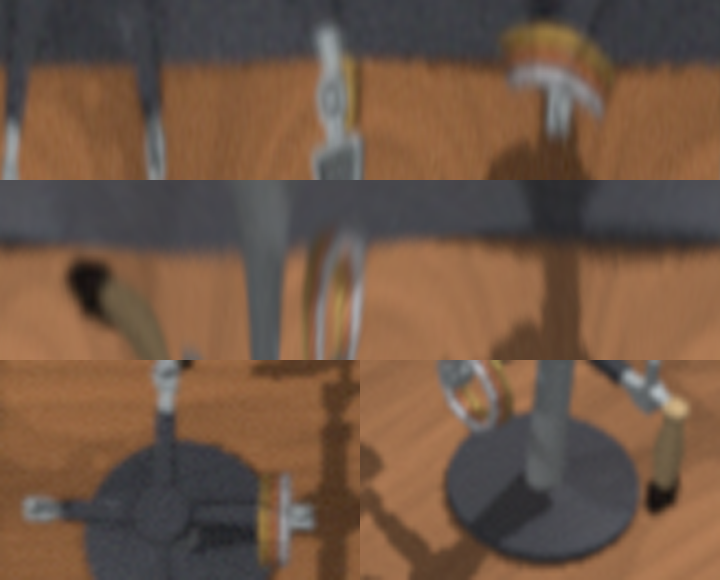

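The bottom ring strip shows a brass edge peeking out beside the hung bin at a world bearing of about 175° (top strip x≈350, scene strip x≈340). So the pointer faces the robot, and the bare arm has to turn about +87° anticlockwise. Now I'll fit the axis, the bare arm line and the bin.

```bash
cat >> h.py <<'E'
from scipy.optimize import least_squares
def foot(c,z,c0,rlo=.055,rhi=.09):
    hsv=cv2.cvtColor(c['pixels'],cv2.COLOR_BGR2HSV).astype(float); S=hsv[...,1]; pts=[]
    for t in np.radians(np.arange(0,360,3)):
        r=np.arange(rlo,rhi,.0005)
        uv=np.array([proj(c,[c0[0]+x*np.cos(t),c0[1]+x*np.sin(t),z]) for x in r],np.float32)
        s=cv2.remap(S.astype(np.float32),uv[:,:1],uv[:,1:],cv2.INTER_LINEAR)[:,0]
        k=np.where((s[:-1]<90)&(s[1:]>=90))[0]
        if len(k)==1: pts.append(c0+r[k[0]]*np.array([np.cos(t),np.sin(t)]))
    p=np.array(pts); f=lambda q:np.hypot(*(p-q[:2]).T)-q[2]
    q=least_squares(f,[*c0,.075],loss='soft_l1',f_scale=.001).x
    return q,len(p),np.median(abs(f(q)))
E
python3 - <<'E'
from h import *
a=cam('scene');b=cam('top'); c0=np.array([.607,.104])
for z in (0,.006,.012,.018):
  for c in (b,a): q,n,r=foot(c,z,c0); print(z,q.round(4),n,round(r,5))
print('hub',onplane(b,230+189/4,125+200/4,.194))
L=onplane(b,230+62/4,125+195/4,.19);Rr=onplane(b,230+326/4,125+203/4,.19);print(L,Rr,(L+Rr)/2,np.degrees(np.arctan2(*(L-Rr)[1::-1])))
# bin
hsv=cv2.cvtColor(b['pixels'],cv2.COLOR_BGR2HSV)
m=np.zeros((400,640),np.uint8); m[208:238,385:412]=(hsv[208:238,385:412,1]<70)*255
ct=max(cv2.findContours(m,0,2)[0],key=cv2.contourArea);print(cv2.boundingRect(ct),cv2.contourArea(ct))
for r in range(210,238): print(r,''.join('#' if v else '.' for v in m[r,385:412]))
E
```

```text
0 [0.6091 0.1075 0.0747] 103 0.00059
0 [0.6028 0.1133 0.0766] 105 0.00112
0.006 [0.6085 0.1071 0.0745] 103 0.00053
0.006 [0.6062 0.1097 0.0764] 109 0.00107
0.012 [0.608  0.1066 0.0742] 104 0.00055
0.012 [0.6097 0.1058 0.0762] 111 0.00116
0.018 [0.6075 0.1063 0.0739] 104 0.00051
0.018 [0.6133 0.102  0.0759] 110 0.00113
hub [0.60542366 0.10374907 0.194     ]
[0.61106169 0.19912332 0.19      ] [0.6019771  0.00115573 0.19      ] [0.60651939 0.10013952 0.19      ] 87.37257957449131
(389, 214, 16, 19) 192.5
210 ...........................
211 ...........................
212 ...........................
213 ...........................
214 ...........#...............
215 .........######............
216 ........#######............
217 ........###.###............
218 ........#######............
219 ........#######............
220 .........#######...........
221 .......############........
222 ....###############........
223 ....###############........
224 ....################.......
225 ....################.......
226 ....################.......
227 ....################.......
228 ....################.......
229 ....################.......
230 ....################.......
231 .....###############.......
232 .....###########...........
233 ...........................
234 ...........................
235 ...........................
236 ...........................
237 ...........................
```

```bash
cat >> h.py <<'E'
def st():
    s=manip.get_state(); R=np.array(s['ee_rot']); psi=np.degrees(np.arctan2(R[1,0],R[0,0])); return s,np.array(s['position']),R,psi
def plan(xyz,psi_t,n,sag=0):
    """n rows, constant world step; shares to write"""
    s,p,R,psi=st(); print('now',p.round(4),'psi',round(psi,2),'F',np.round(s['force'],2),'w',round(s['gripper_width'],4),'t',round(s['time_s'],2),'q7',round(s['joint_pos'][6],1))
    d=(np.array(xyz)-p)/n; dy=(psi_t-psi+180)%360-180
    for i in range(n):
        a=np.radians(psi+dy*i/n); x=np.array([np.cos(a),np.sin(a),0]); y=np.array([np.sin(a),-np.cos(a),0])
        print([[round(float(d@x)/.5,3),round(float(d@y)/.5,3),round(-float(d[2])/.5,3)],round(-dy/n/8,3)])
E
python3 -c "
from h import *
plan([.609,.163,.29],87.4,25)"
```

```text
now [ 0.1783 -0.625   0.2266] psi 15.92 F [ 0.59  0.48 -1.38] w 0.0915 t 0.4 q7 -12.1
[[0.05, -0.051, -0.005], np.float64(-0.357)]
[[0.053, -0.049, -0.005], np.float64(-0.357)]
[[0.055, -0.046, -0.005], np.float64(-0.357)]
[[0.057, -0.043, -0.005], np.float64(-0.357)]
[[0.06, -0.04, -0.005], np.float64(-0.357)]
[[0.062, -0.037, -0.005], np.float64(-0.357)]
[[0.063, -0.034, -0.005], np.float64(-0.357)]
[[0.065, -0.031, -0.005], np.float64(-0.357)]
[[0.066, -0.028, -0.005], np.float64(-0.357)]
[[0.068, -0.024, -0.005], np.float64(-0.357)]
[[0.069, -0.021, -0.005], np.float64(-0.357)]
[[0.07, -0.017, -0.005], np.float64(-0.357)]
[[0.07, -0.014, -0.005], np.float64(-0.357)]
[[0.071, -0.01, -0.005], np.float64(-0.357)]
[[0.072, -0.007, -0.005], np.float64(-0.357)]
[[0.072, -0.003, -0.005], np.float64(-0.357)]
[[0.072, 0.0, -0.005], np.float64(-0.357)]
[[0.072, 0.004, -0.005], np.float64(-0.357)]
[[0.071, 0.008, -0.005], np.float64(-0.357)]
[[0.071, 0.011, -0.005], np.float64(-0.357)]
[[0.07, 0.015, -0.005], np.float64(-0.357)]
[[0.07, 0.018, -0.005], np.float64(-0.357)]
[[0.069, 0.022, -0.005], np.float64(-0.357)]
[[0.067, 0.025, -0.005], np.float64(-0.357)]
[[0.066, 0.028, -0.005], np.float64(-0.357)]
```

Emit:
{"method": "carry_out", "body": {
  "series": [
    [[0.05, -0.05, -0.02], -0.36, 0.0],
    [[0.053, -0.05, -0.02], -0.36, 0.0],
    [[0.055, -0.046, -0.02], -0.36, 0.0],
    [[0.057, -0.043, -0.02], -0.36, 0.0],
    [[0.06, -0.04, -0.02], -0.36, 0.0]
  ],
  "force": 8
}}

```text
time_s: 0.9
position: [0.2645, -0.4662, 0.2772]
ee_rot: [[0.862, 0.507, -0.0], [0.507, -0.862, -0.0], [-0.0, 0.0, -1.0]]
force: [0.7, -0.5, -0.4]
gripper_width: 0.0561
gripper_force: 0.0
```

Emit:
{"method": "carry_out", "body": {
  "series": [
    [[0.062, -0.037, -0.005], -0.36, 0.0],
    [[0.063, -0.034, -0.005], -0.36, 0.0],
    [[0.065, -0.031, -0.005], -0.36, 0.0],
    [[0.066, -0.028, -0.005], -0.36, 0.0],
    [[0.068, -0.024, 0], -0.36, 0.0]
  ]
}}

```text
time_s: 1.4
position: [0.3504, -0.3083, 0.2873]
ee_rot: [[0.709, 0.705, 0.0], [0.705, -0.709, -0.001], [-0.001, 0.001, -1.0]]
force: [0.4, 0.2, 0.1]
gripper_width: 0.0456
gripper_force: 0.0
```

Emit:
{"method": "carry_out", "body": {
  "series": [
    [[0.069, -0.02, 0], -0.36, 0.0],
    [[0.07, -0.017, 0], -0.36, 0.0],
    [[0.07, -0.014, 0], -0.36, 0.0],
    [[0.071, -0.01, 0], -0.36, 0.0],
    [[0.072, -0.007, 0], -0.36, 0.0]
  ]
}}

```text
time_s: 1.9
position: [0.4362, -0.1505, 0.2871]
ee_rot: [[0.512, 0.859, 0.001], [0.859, -0.512, -0.001], [-0.001, 0.001, -1.0]]
force: [0.3, -0.8, -0.7]
gripper_width: 0.0462
gripper_force: 0.0
```

Emit:
{"method": "carry_out", "body": {
  "series": [
    [[0.072, -0.003, 0], -0.36, 0.0],
    [[0.072, 0, 0], -0.36, 0.0],
    [[0.072, 0.004, 0], -0.36, 0.0],
    [[0.071, 0.008, 0], -0.36, 0.0],
    [[0.071, 0.011, 0], -0.36, 0.0]
  ]
}}

```text
time_s: 2.4
position: [0.5216, 0.0076, 0.287]
ee_rot: [[0.282, 0.959, 0.001], [0.959, -0.282, -0.001], [-0.0, 0.001, -1.0]]
force: [1.0, -0.5, -0.6]
gripper_width: 0.0461
gripper_force: 0.0
```

```bash
python3 -c "
from h import *
plan([.609,.163,.25],87.4,5)"
```

```text
now [0.5216 0.0076 0.287 ] psi 73.6 F [ 1.02 -0.51 -0.62] w 0.0461 t 2.4 q7 -34.9
[[0.07, 0.016, 0.015], np.float64(-0.345)]
[[0.069, 0.019, 0.015], np.float64(-0.345)]
[[0.068, 0.023, 0.015], np.float64(-0.345)]
[[0.066, 0.026, 0.015], np.float64(-0.345)]
[[0.065, 0.029, 0.015], np.float64(-0.345)]
```

Emit:
{"method": "carry_out", "body": {
  "series": [
    [[0.07, 0.016, 0.01], -0.34, 0.0],
    [[0.069, 0.019, 0.01], -0.34, 0.0],
    [[0.068, 0.023, 0.01], -0.34, 0.0],
    [[0.066, 0.026, 0.01], -0.34, 0.0],
    [[0.065, 0.029, 0.01], -0.34, 0.0]
  ]
}}

```text
time_s: 2.9
position: [0.6098, 0.163, 0.2614]
ee_rot: [[0.049, 0.999, 0.0], [0.999, -0.049, -0.0], [-0.0, 0.0, -1.0]]
force: [0.7, -0.0, 0.0]
gripper_width: 0.0459
gripper_force: 0.0
```

```bash
python3 -c "
from h import *
plan([.609,.163,.172],87.4,10)" | head -3
```

```text
now [0.6098 0.163  0.2614] psi 87.2 F [ 0.66 -0.02  0.02] w 0.0459 t 2.9 q7 -41.8
[[0.0, -0.0, 0.018], np.float64(-0.003)]
[[0.0, -0.0, 0.018], np.float64(-0.003)]
```

Emit:
{"method": "carry_out", "body": {
  "series": [
    [[0, 0, 0.018], 0, 0.0],
    [[0, 0, 0.018], 0, 0.0],
    [[0, 0, 0.018], 0, 0.0],
    [[0, 0, 0.018], 0, 0.0],
    [[0, 0, 0.018], 0, 0.0]
  ]
}}

```text
time_s: 3.4
position: [0.6091, 0.1602, 0.2161]
ee_rot: [[0.052, 0.999, 0.0], [0.999, -0.052, -0.001], [-0.001, 0.0, -1.0]]
force: [0.6, -0.1, 0.9]
gripper_width: 0.046
gripper_force: 0.0
```

Emit:
{"method": "carry_out", "body": {
  "series": [
    [[0, 0, 0.018], 0, 0.0],
    [[0, 0, 0.018], 0, 0.0],
    [[0, 0, 0.018], 0, 0.0],
    [[0, 0, 0.018], 0, 0.0],
    [[0, 0, 0.016], 0, 0.0]
  ]
}}

```text
time_s: 3.9
position: [0.6089, 0.162, 0.1719]
ee_rot: [[0.05, 0.999, -0.0], [0.999, -0.05, 0.0], [-0.0, -0.0, -1.0]]
force: [-0.5, -0.9, -0.6]
gripper_width: 0.046
gripper_force: 0.0
```

Emit:
{"method": "carry_out", "body": {
  "series": [
    [[0, 0, 0], 0, 0.4],
    [[0, 0, 0], 0, 0.5],
    [[0, 0, 0], 0, 0.6],
    [[0, 0, 0], 0, 0.65],
    [[0, 0, 0], 0, 0.7]
  ],
  "force": 6
}}

```text
time_s: 4.4
position: [0.6095, 0.162, 0.1732]
ee_rot: [[0.05, 0.999, 0.001], [0.999, -0.05, 0.0], [0.0, 0.001, -1.0]]
force: [3.1, 0.8, -1.9]
gripper_width: 0.0145
gripper_force: 1.5
```

Emit:
{"method": "carry_out", "body": {
  "series": [
    [[0, 0, 0], 0, 0.75],
    [[0, 0, 0], 0, 0.8],
    [[0, 0, 0], 0, 0.8],
    [[0, 0, 0], 0, 0.8],
    [[0, 0, 0], 0, 0.8]
  ]
}}

```text
time_s: 4.9
position: [0.6099, 0.162, 0.1732]
ee_rot: [[0.051, 0.999, 0.002], [0.999, -0.051, 0.0], [0.001, 0.002, -1.0]]
force: [5.1, 0.7, 0.5]
gripper_width: 0.014
gripper_force: 6.0
```

Emit:
{"method": "carry_out", "body": {
  "series": [
    [[0, -0.004, 0], -0.25, 0.8],
    [[0, -0.006, 0], -0.375, 0.8],
    [[-0.0003, -0.008, 0], -0.5, 0.8],
    [[-0.0003, -0.008, 0], -0.5, 0.8],
    [[-0.0003, -0.008, 0], -0.5, 0.8]
  ]
}}

```text
time_s: 5.4
position: [0.5938, 0.1604, 0.1732]
ee_rot: [[-0.246, 0.969, 0.003], [0.969, 0.246, 0.001], [0.0, 0.004, -1.0]]
force: [7.5, 0.5, -1.2]
gripper_width: 0.014
gripper_force: 6.0
```

```bash
python3 -c "
from h import *
s,p,R,psi=st();print(p,psi,s['gripper_force'],s['gripper_width'],s['force'],s['joint_pos']); d=p[:2]-[.6075,.105];print(np.hypot(*d),np.degrees(np.arctan2(d[1],d[0])))"
```

```text
[0.59383695 0.16037488 0.17315881] 104.26486725904755 6.006129942834377 0.013995810291352596 [ 7.46388832  0.48578325 -1.20692987] [ 21.8024966   38.17933459 -56.51286744  96.45124918  34.87300455
  64.53247099 -30.41151173]
0.05703557270576649 103.86016491446036
```

Emit:
{"method": "carry_out", "body": {
  "series": [
    [[-0.0003, -0.008, 0], -0.5, 0.8],
    [[-0.0003, -0.008, 0], -0.5, 0.8],
    [[-0.0003, -0.008, 0], -0.5, 0.8],
    [[-0.0003, -0.008, 0], -0.5, 0.8],
    [[-0.0003, -0.008, 0], -0.5, 0.8]
  ]
}}

```text
time_s: 5.9
position: [0.576, 0.1522, 0.1732]
ee_rot: [[-0.563, 0.826, 0.004], [0.826, 0.563, 0.001], [-0.001, 0.004, -1.0]]
force: [9.0, 1.4, -1.9]
gripper_width: 0.0138
gripper_force: 6.0
```

Emit:
{"method": "carry_out", "body": {
  "series": [
    [[-0.0003, -0.008, 0], -0.5, 0.8],
    [[-0.0003, -0.008, 0], -0.5, 0.8],
    [[-0.0003, -0.008, 0], -0.5, 0.8],
    [[-0.0003, -0.008, 0], -0.5, 0.8],
    [[-0.0003, -0.008, 0], -0.5, 0.8]
  ]
}}

```text
time_s: 6.4
position: [0.5623, 0.1385, 0.1732]
ee_rot: [[-0.812, 0.584, 0.005], [0.584, 0.812, 0.002], [-0.003, 0.004, -1.0]]
force: [11.1, 2.3, -3.9]
gripper_width: 0.0141
gripper_force: 6.0
```

```bash
python3 - <<'E'
from h import *
s,p,R,psi=st();print(p,psi,s['gripper_force'],s['force'],s['joint_pos'][6]); d=p[:2]-[.6075,.105];print(np.hypot(*d),np.degrees(np.arctan2(d[1],d[0])))
a=cam('scene');b=cam('top')
f=lambda c,u,v,w,h:cv2.resize(c['pixels'][v:v+h,u:u+w],(400,300),interpolation=cv2.INTER_CUBIC)
cv2.imwrite('pics/mid.png',np.hstack([f(b,230,145,100,75),f(a,300,165,100,75)]))
E
```

```text
[0.56225839 0.13846036 0.17317551] 144.26137075558464 5.954005792737007 [11.1381778   2.30839427 -3.89688745] 5.247420276258539
0.05627076287970053 143.5136442052753
```

View pics/mid.png

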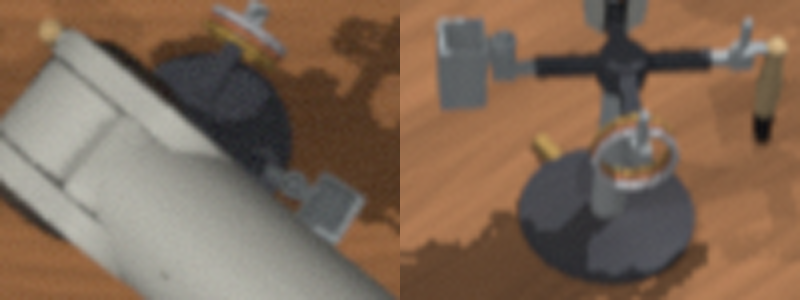

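The scene crop (right half) shows the brass pointer at about (545,150), i.e. scene pixel (336,202), sticking out of the foot clear of the loads. The top view is blocked by the forearm. I'll measure its bearing.

```bash
python3 - <<'E'
from h import *
a=cam('scene'); im=a['pixels'][194:212,326:346]
hsv=cv2.cvtColor(im,cv2.COLOR_BGR2HSV).astype(int)
for r in hsv: print(' '.join('%3d/%3d'%(x[0],x[1]) for x in r))
E
```

```text
13/131  13/131  13/131  13/132  13/131  13/131  13/131  13/132  13/133  13/133  12/131  13/131  13/131  13/131  13/131  13/131  13/131  13/131  13/131  13/130
 13/131  13/131  12/132  13/131  13/131  13/131  13/131  13/131  13/132  13/133  13/131  13/131  13/131  13/132  13/131  13/131  13/130  12/130  13/130  13/130
 13/132  12/132  12/131  13/131  13/131  13/132  13/131  13/130  13/131  13/131  13/132  13/133  13/131  13/131  13/131  13/131  13/132  13/130  12/130  13/131
 13/132  13/131  13/132  13/131  13/132  12/132  13/131  12/130  13/131  13/132  13/133  13/131  12/132  13/130  13/132  13/133  12/130  13/129  12/130  12/129
 12/131  13/131  13/132  12/134  13/130  13/131  13/132  13/129  15/132  15/133  15/132  13/130  12/131  13/130  13/132  13/132  13/131  13/131  13/133  13/131
 12/130  13/132  13/131  12/130  13/131  13/130  13/134  15/131  17/133  18/134  18/133  15/131  13/131  13/130  12/132  13/131  13/131  13/132  13/131  12/131
 13/131  13/131  13/131  13/131  13/132  13/131  13/128  15/132  18/132  19/131  19/133  17/134  15/130  13/131  13/131  13/131  13/132  13/1
[... 1078 characters left out ...]
/ 19 120/ 19 115/ 19 120/ 19 115/ 19 110/ 19 120/ 18 120/ 18
 13/132  12/130  13/130  13/134  13/132  13/130  12/114  10/ 78   4/ 21 120/ 19 116/ 22 115/ 19 108/ 16 116/ 22 125/ 19 125/ 19 120/ 19 115/ 19 120/ 17 115/ 21
 13/130  13/131  13/131  13/132  13/132  13/125  10/ 85 176/ 21 120/ 22 115/ 19 116/ 22 110/ 19 120/ 16 116/ 22 125/ 19 120/ 19 120/ 19 120/ 20 120/ 14 120/ 17
 13/133  13/131  12/134  13/133  13/129  11/106   6/ 41 115/ 19 109/ 25 120/ 16 114/ 16 120/ 19 126/ 16 120/ 19 120/ 19 120/ 16 125/ 19 125/ 20 113/ 14 120/ 17
 13/132  13/133  13/131  12/132  12/119   9/ 68 140/ 10 115/ 19 120/ 19 115/ 19 114/ 16 116/ 22 120/ 19 120/ 16 120/ 16 120/ 19 125/ 19 114/ 16 120/ 14 120/ 15
```

```bash
python3 - <<'E'
from h import *
a=cam('scene'); im=a['pixels'][194:212,326:346]
h=cv2.cvtColor(im,cv2.COLOR_BGR2HSV).astype(float)
w=np.clip((h[...,0]-13)/6,0,1)*(h[...,0]<25)*(h[...,1]>80); w[w<.2]=0
v,u=np.mgrid[0:18,0:20]; cu,cv=326+(u*w).sum()/w.sum(),194+(v*w).sum()/w.sum()
X=np.c_[u[w>.3],v[w>.3]]; 
for z in (.004,.008,.012):
    q,n,r=foot(a,z,np.array([.609,.106])); P=onplane(a,cu,cv,z)[:2]-q[:2]
    print(z,q.round(4),n,np.hypot(*P),np.degrees(np.arctan2(P[1],P[0])))
    pts=np.array([onplane(a,326+x,194+y,z)[:2] for x,y in X])-q[:2]; ww=w[w>.3]
    rr=np.hypot(*pts.T); th=np.degrees(np.arctan2(pts[:,1],pts[:,0])); print('  r',rr.min(),rr.max(),'th',th.min(),th.max())
E
```

```text
0.004 [0.6056 0.1104 0.0763] 109 0.0911482917851052 172.76363037307485
  r 0.07591632246167276 0.10916691043148989 th -179.90046428738188 178.17497439639
0.008 [0.6079 0.1079 0.0762] 107 0.09073669593534636 172.87237487146865
  r 0.07554914618348554 0.10869562006562025 th -179.77183418583581 178.30437604908906
0.012 [0.6103 0.1055 0.076 ] 109 0.09032317261819912 172.95402461193524
  r 0.07518082138609324 0.10822333047651672 th -179.6721705824869 178.40388924727839
```

Emit:
{"method": "carry_out", "body": {
  "series": [
    [[-0.0013, -0.008, 0], -0.5, 0.8],
    [[-0.0013, -0.008, 0], -0.5, 0.8],
    [[-0.0008, -0.008, 0], -0.5, 0.8],
    [[-0.0003, -0.008, 0], -0.5, 0.8],
    [[-0.0003, -0.008, 0], -0.5, 0.8]
  ]
}}

```text
time_s: 7.1
position: [0.5541, 0.1213, 0.1733]
ee_rot: [[-0.963, 0.27, 0.004], [0.27, 0.963, 0.004], [-0.003, 0.005, -1.0]]
force: [9.2, 5.5, -4.0]
gripper_width: 0.0143
gripper_force: 5.9
```

```bash
python3 -c "
from h import *
s,p,R,psi=st();print(p,psi,s['gripper_force'],s['force'],s['joint_pos'][6]); d=p[:2]-[.6075,.105];print(np.hypot(*d),np.degrees(np.arctan2(d[1],d[0])))"
```

```text
[0.55407831 0.12127797 0.17331086] 164.32960346855876 5.94365369528532 [ 9.18057196  5.50738983 -4.04951391] 23.99788848530595
0.05584665563177753 163.053648763283
```

Emit:
{"method": "carry_out", "body": {
  "series": [
    [[-0.0008, -0.008, 0], -0.5, 0.8],
    [[-0.0003, -0.008, 0], -0.5, 0.8],
    [[0, -0.001, 0], -0.065, 0.8],
    [[0, 0, 0], 0, 0.8],
    [[0, 0, 0], 0, 0.8]
  ]
}}

```text
time_s: 7.6
position: [0.5524, 0.1129, 0.1733]
ee_rot: [[-0.992, 0.127, 0.004], [0.127, 0.992, 0.004], [-0.003, 0.004, -1.0]]
force: [8.1, 5.2, -2.8]
gripper_width: 0.0144
gripper_force: 5.9
```

```bash
python3 -c "
from h import *
s,p,R,psi=st();print(p,psi,s['gripper_force'],s['force'],s['joint_pos'][6])
L=[(.6099,.162,87.1),(.59384,.16037,104.265),(.562258,.13846,144.26),(.554078,.121278,164.33),(p[0],p[1],psi)]
A=[];B=[]
for x,y,t in L:
    t=np.radians(t);n=[-np.sin(t),np.cos(t)];A.append(n);B.append(n[0]*x+n[1]*y)
q,res,_,_=np.linalg.lstsq(np.array(A),np.array(B),rcond=None);print('axis',q,np.array(A)@q-B, p[:2]-q)"
```

```text
[0.55242236 0.11289271 0.17330573] 172.68762107036616 5.948642939329147 [ 8.12406113  5.15027091 -2.81270009] 31.958356303619766
axis [0.60733961 0.10610006] [-2.71035405e-04  2.89120942e-04 -6.67495356e-05  2.28056076e-04
 -2.52407744e-04] [-0.05491726  0.00679265]
```

Emit:
{"method": "carry_out", "body": {
  "series": [
    [[0, 0.002, 0], 0, 0.8],
    [[0, 0.001, 0], 0, 0.6],
    [[0, 0, 0], 0, 0.4],
    [[0, 0, 0], 0, 0.2],
    [[0, 0, 0], 0, 0.0]
  ]
}}

```text
time_s: 8.1
position: [0.5503, 0.1126, 0.1724]
ee_rot: [[-0.992, 0.128, -0.001], [0.128, 0.992, -0.0], [0.001, -0.001, -1.0]]
force: [-0.2, 0.4, -0.3]
gripper_width: 0.0378
gripper_force: 0.0
```

Emit:
{"method": "carry_out", "body": {
  "series": [
    [[0, 0, -0.01], 0, 0.0],
    [[0, 0, -0.03], 0, 0.0],
    [[0, 0, -0.05], 0, 0.0],
    [[0, 0, -0.06], 0, 0.0],
    [[0, 0, -0.06], 0, 0.0]
  ]
}}

```text
time_s: 8.6
position: [0.5507, 0.113, 0.28]
ee_rot: [[-0.992, 0.128, 0.0], [0.128, 0.992, 0.0], [-0.0, 0.0, -1.0]]
force: [0.5, -0.2, -0.3]
gripper_width: 0.0459
gripper_force: 0.0
```

```bash
python3 -c "
from h import *
plan([.44,-.20,.24],180,8)
c=cam('scene')
f=lambda c,u,v,w,h:cv2.resize(c['pixels'][v:v+h,u:u+w],(800,600),interpolation=cv2.INTER_CUBIC)
cv2.imwrite('pics/after.png',f(c,300,140,80,60))
"
```

```text
now [0.5507 0.113  0.28  ] psi 172.67 F [ 0.5  -0.16 -0.28] w 0.0459 t 8.6 q7 36.5
[[0.017, -0.081, 0.01], np.float64(-0.115)]
[[0.019, -0.081, 0.01], np.float64(-0.115)]
[[0.02, -0.081, 0.01], np.float64(-0.115)]
[[0.021, -0.08, 0.01], np.float64(-0.115)]
[[0.023, -0.08, 0.01], np.float64(-0.115)]
[[0.024, -0.079, 0.01], np.float64(-0.115)]
[[0.025, -0.079, 0.01], np.float64(-0.115)]
[[0.026, -0.079, 0.01], np.float64(-0.115)]
```

View pics/after.png

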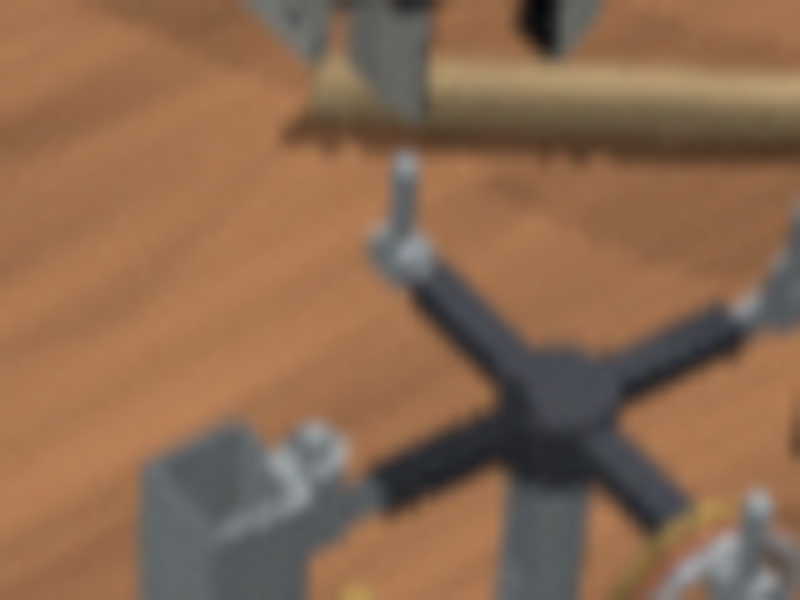

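The crop shows the bare prong, tip at (404,160) and foot at (402,240), with the hub at (566,388). The brass pointer just shows at (355,595). Now I'll work out the prong radius and the bin pose from both views.

```bash
python3 - <<'E'
from h import *
a=cam('scene');b=cam('top')
P=onplane(a,340.4,155.8,.222);F=onplane(a,340.2,164.2,.19);H=onplane(a,356.6,178.7,.194)
for n,q in (('tip',P),('foot',F)):
    d=(q-H)[:2];e=q[:2]-[.6073,.1061]; print(n,q.round(4),np.hypot(*d),np.degrees(np.arctan2(d[1],d[0])),np.hypot(*e),np.degrees(np.arctan2(e[1],e[0])))
print('hub',H)
for n,t,s,z in (('rim',(398.9,227),(226.9,232.2),.06),('sleeve',(397,217.5),(232.6,239),.056)):
    print(n,onplane(b,*t,z).round(4),onplane(a,*s,z).round(4),tri(b,t,a,s))
E
```

```text
tip [0.5215 0.1194 0.222 ] 0.09011038833872981 174.13720018048812 0.08684272257558211 171.19158091593545
foot [0.5256 0.1173 0.19  ] 0.08580461455358325 175.2578770655328 0.08245282644161635 172.20190994525032
hub [0.61112056 0.11019384 0.194     ]
rim [ 0.4409 -0.2838  0.06  ] [ 0.4416 -0.275   0.06  ] (array([ 0.44313003, -0.27974872,  0.0653303 ]), np.float64(0.007450179743890227))
sleeve [ 0.4723 -0.279   0.056 ] [ 0.4731 -0.2745  0.056 ] (array([ 0.47346951, -0.2769054 ,  0.05842576]), np.float64(0.00411489827830336))
```

```bash
python3 -c "
from h import *
plan([.441,-.280,.16],184,15)
"
```

```text
now [0.552  0.1137 0.2808] psi 172.64 F [ 0.75  0.48 -0.47] w 0.0456 t 8.75 q7 36.4
[[0.008, -0.054, 0.016], np.float64(-0.095)]
[[0.009, -0.054, 0.016], np.float64(-0.095)]
[[0.009, -0.054, 0.016], np.float64(-0.095)]
[[0.01, -0.054, 0.016], np.float64(-0.095)]
[[0.011, -0.053, 0.016], np.float64(-0.095)]
[[0.011, -0.053, 0.016], np.float64(-0.095)]
[[0.012, -0.053, 0.016], np.float64(-0.095)]
[[0.013, -0.053, 0.016], np.float64(-0.095)]
[[0.014, -0.053, 0.016], np.float64(-0.095)]
[[0.014, -0.053, 0.016], np.float64(-0.095)]
[[0.015, -0.052, 0.016], np.float64(-0.095)]
[[0.016, -0.052, 0.016], np.float64(-0.095)]
[[0.016, -0.052, 0.016], np.float64(-0.095)]
[[0.017, -0.052, 0.016], np.float64(-0.095)]
[[0.018, -0.052, 0.016], np.float64(-0.095)]
```

Emit:
{"method": "carry_out", "body": {
  "series": [
    [[0.008, -0.054, 0], -0.1, -0.3],
    [[0.009, -0.054, 0], -0.1, -0.3],
    [[0.009, -0.054, 0], -0.1, -0.3],
    [[0.01, -0.054, 0], -0.1, -0.3],
    [[0.011, -0.053, 0], -0.1, -0.3]
  ]
}}

```text
time_s: 9.25
position: [0.5131, -0.02, 0.2772]
ee_rot: [[-0.998, 0.058, -0.001], [0.058, 0.998, -0.0], [0.001, -0.0, -1.0]]
force: [0.9, 0.0, 0.0]
gripper_width: 0.0594
gripper_force: 0.0
```

Emit:
{"method": "carry_out", "body": {
  "series": [
    [[0.011, -0.053, 0], -0.1, -0.3],
    [[0.012, -0.053, 0], -0.1, -0.3],
    [[0.013, -0.053, 0.01], -0.1, -0.3],
    [[0.014, -0.053, 0.02], -0.1, -0.3],
    [[0.014, -0.053, 0.03], -0.1, -0.3]
  ]
}}

```text
time_s: 9.75
position: [0.4775, -0.1514, 0.2476]
ee_rot: [[-1.0, -0.012, 0.0], [-0.012, 1.0, -0.001], [-0.0, -0.001, -1.0]]
force: [1.1, -0.0, 0.1]
gripper_width: 0.0598
gripper_force: 0.0
```

Emit:
{"method": "carry_out", "body": {
  "series": [
    [[0.015, -0.052, 0.03], -0.1, -0.3],
    [[0.016, -0.052, 0.03], -0.1, -0.3],
    [[0.016, -0.052, 0.03], -0.1, -0.3],
    [[0.017, -0.052, 0.03], -0.1, -0.3],
    [[0.018, -0.052, 0.03], -0.1, -0.3]
  ]
}}

```text
time_s: 10.25
position: [0.4411, -0.2827, 0.1716]
ee_rot: [[-0.997, -0.082, -0.001], [-0.082, 0.997, 0.0], [0.001, 0.0, -1.0]]
force: [2.0, 0.6, -1.1]
gripper_width: 0.0597
gripper_force: 0.0
```

```bash
python3 -c "
from h import *
plan([.441,-.280,.021],184,10)
a=cam('scene')
cv2.imwrite('pics/bin1.png',cv2.resize(a['pixels'][195:270,175:275],(800,600),interpolation=cv2.INTER_CUBIC))
"
```

```text
now [ 0.4411 -0.2827  0.1716] psi -175.32 F [ 1.96  0.62 -1.12] w 0.0597 t 10.25 q7 84.3
[[-0.0, 0.001, 0.03], np.float64(0.008)]
[[-0.0, 0.001, 0.03], np.float64(0.008)]
[[-0.0, 0.001, 0.03], np.float64(0.008)]
[[-0.0, 0.001, 0.03], np.float64(0.008)]
[[-0.0, 0.001, 0.03], np.float64(0.008)]
[[-0.0, 0.001, 0.03], np.float64(0.008)]
[[-0.0, 0.001, 0.03], np.float64(0.008)]
[[-0.0, 0.001, 0.03], np.float64(0.008)]
[[-0.0, 0.001, 0.03], np.float64(0.008)]
[[-0.0, 0.001, 0.03], np.float64(0.008)]
```

View pics/bin1.png

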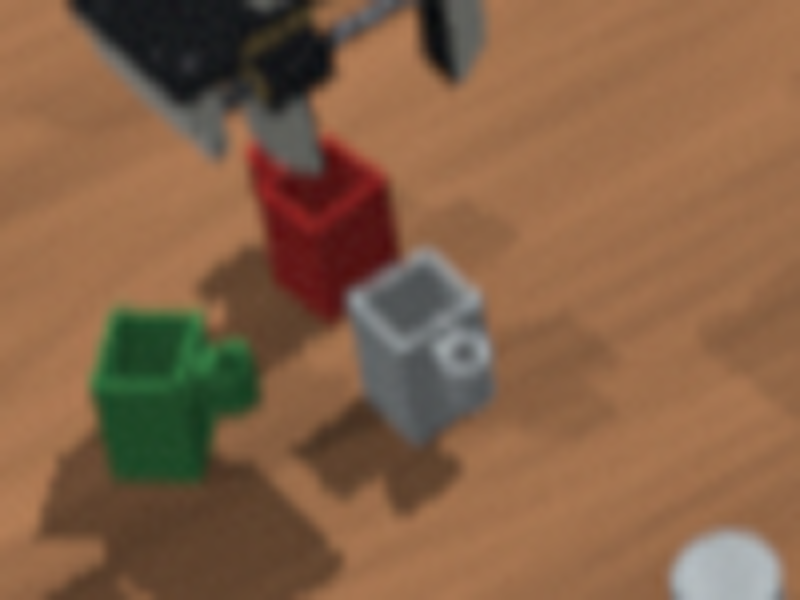

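Emit:
{"method": "carry_out", "body": {
  "series": [
    [[0, 0.001, 0.03], 0, -0.3],
    [[0, 0.001, 0.03], 0, -0.3],
    [[0, 0.001, 0.03], 0, -0.3],
    [[0, 0.001, 0.03], 0, -0.3],
    [[0, 0, 0.03], 0, -0.3]
  ]
}}

```text
time_s: 10.8
position: [0.4421, -0.2789, 0.0965]
ee_rot: [[-0.997, -0.083, -0.0], [-0.083, 0.997, -0.0], [0.0, 0.0, -1.0]]
force: [0.6, 0.4, -0.2]
gripper_width: 0.0595
gripper_force: 0.0
```

Emit:
{"method": "carry_out", "body": {
  "series": [
    [[0, 0, 0.03], 0, -0.3],
    [[0, 0, 0.03], 0, -0.3],
    [[0, 0, 0.03], 0, -0.3],
    [[0, 0, 0.03], 0, -0.3],
    [[0, 0, 0.03], 0, -0.3]
  ]
}}

```text
time_s: 11.3
position: [0.4419, -0.2798, 0.0215]
ee_rot: [[-0.997, -0.081, 0.0], [-0.081, 0.997, -0.0], [-0.0, -0.0, -1.0]]
force: [0.6, -0.7, -0.7]
gripper_width: 0.0599
gripper_force: 0.0
```

Emit:
{"method": "carry_out", "body": {
  "series": [
    [[0, 0, 0], 0, -0.2],
    [[0, 0, 0], 0, -0.1],
    [[0, 0, 0], 0, 0.0],
    [[0, 0, 0], 0, 0.1],
    [[0, 0, 0], 0, 0.2]
  ],
  "force": 15
}}

```text
time_s: 11.8
position: [0.4423, -0.2795, 0.0234]
ee_rot: [[-0.997, -0.081, 0.001], [-0.081, 0.997, -0.0], [-0.001, -0.0, -1.0]]
force: [-1.5, 1.8, 2.7]
gripper_width: 0.0403
gripper_force: 15.0
```

Emit:
{"method": "carry_out", "body": {
  "series": [
    [[0, 0, 0], 0, 0.3],
    [[0, 0, 0], 0, 0.3],
    [[0, 0, 0], 0, 0.3],
    [[0, 0, 0], 0, 0.3],
    [[0, 0, 0], 0, 0.3]
  ],
  "force": 25
}}

```text
time_s: 12.3
position: [0.4423, -0.2796, 0.0234]
ee_rot: [[-0.997, -0.081, 0.001], [-0.081, 0.997, -0.0], [-0.001, -0.0, -1.0]]
force: [-2.2, 2.1, 6.2]
gripper_width: 0.04
gripper_force: 25.0
```

Emit:
{"method": "carry_out", "body": {
  "series": [
    [[0, 0, -0.01], 0, 0.3],
    [[0, 0, -0.03], 0, 0.3],
    [[0, 0, -0.06], 0, 0.3],
    [[0, 0, -0.08], 0, 0.3],
    [[0, 0, -0.09], 0, 0.3]
  ]
}}

```text
time_s: 12.8
position: [0.4411, -0.2795, 0.1592]
ee_rot: [[-0.997, -0.081, -0.001], [-0.081, 0.997, 0.001], [0.001, 0.001, -1.0]]
force: [1.2, -0.6, -1.7]
gripper_width: 0.0397
gripper_force: 25.0
```

Emit:
{"method": "carry_out", "body": {
  "series": [
    [[0, 0, -0.09], 0, 0.3],
    [[0, 0, -0.08], 0, 0.3],
    [[0, 0, -0.05], 0, 0.3],
    [[0, 0, -0.03], 0, 0.3],
    [[0, 0, 0], 0, 0.3]
  ]
}}

```text
time_s: 13.3
position: [0.4427, -0.2801, 0.2848]
ee_rot: [[-0.997, -0.081, 0.002], [-0.081, 0.997, -0.003], [-0.002, -0.003, -1.0]]
force: [0.2, 0.1, -2.2]
gripper_width: 0.04
gripper_force: 25.0
```

```bash
python3 -c "
from h import *
plan([.4888,.1213,.28],172.7,15)
"
```

```text
now [ 0.4427 -0.2801  0.2848] psi -175.38 F [ 0.15  0.08 -2.2 ] w 0.04 t 13.3 q7 91.2
[[-0.01, 0.053, 0.001], np.float64(0.099)]
[[-0.01, 0.053, 0.001], np.float64(0.099)]
[[-0.009, 0.053, 0.001], np.float64(0.099)]
[[-0.008, 0.053, 0.001], np.float64(0.099)]
[[-0.007, 0.053, 0.001], np.float64(0.099)]
[[-0.007, 0.053, 0.001], np.float64(0.099)]
[[-0.006, 0.054, 0.001], np.float64(0.099)]
[[-0.005, 0.054, 0.001], np.float64(0.099)]
[[-0.005, 0.054, 0.001], np.float64(0.099)]
[[-0.004, 0.054, 0.001], np.float64(0.099)]
[[-0.003, 0.054, 0.001], np.float64(0.099)]
[[-0.002, 0.054, 0.001], np.float64(0.099)]
[[-0.002, 0.054, 0.001], np.float64(0.099)]
[[-0.001, 0.054, 0.001], np.float64(0.099)]
[[-0.0, 0.054, 0.001], np.float64(0.099)]
```

Emit:
{"method": "carry_out", "body": {
  "series": [
    [[-0.01, 0.053, 0], 0.1, 0.3],
    [[-0.01, 0.053, 0], 0.1, 0.3],
    [[-0.009, 0.053, 0], 0.1, 0.3],
    [[-0.008, 0.053, 0], 0.1, 0.3],
    [[-0.007, 0.053, 0], 0.1, 0.3]
  ]
}}

```text
time_s: 13.8
position: [0.4556, -0.1453, 0.2811]
ee_rot: [[-1.0, -0.01, -0.003], [-0.01, 1.0, 0.001], [0.003, 0.001, -1.0]]
force: [-0.1, -0.2, -1.3]
gripper_width: 0.0399
gripper_force: 25.0
```

Emit:
{"method": "carry_out", "body": {
  "series": [
    [[-0.007, 0.053, 0], 0.1, 0.3],
    [[-0.006, 0.054, 0], 0.1, 0.3],
    [[-0.005, 0.054, 0], 0.1, 0.3],
    [[-0.005, 0.054, 0], 0.1, 0.3],
    [[-0.004, 0.054, 0], 0.1, 0.3]
  ]
}}

```text
time_s: 14.3
position: [0.4714, -0.0114, 0.2811]
ee_rot: [[-0.998, 0.059, -0.003], [0.059, 0.998, -0.0], [0.003, -0.0, -1.0]]
force: [0.5, 0.5, -2.0]
gripper_width: 0.04
gripper_force: 25.0
```

Emit:
{"method": "carry_out", "body": {
  "series": [
    [[-0.003, 0.054, 0], 0.1, 0.3],
    [[-0.002, 0.054, 0], 0.1, 0.3],
    [[-0.002, 0.054, 0], 0.1, 0.3],
    [[-0.001, 0.054, 0], 0.1, 0.3],
    [[0, 0.05, 0], 0.1, 0.3]
  ]
}}

```text
time_s: 14.8
position: [0.487, 0.1208, 0.281]
ee_rot: [[-0.992, 0.128, -0.003], [0.128, 0.992, -0.001], [0.003, -0.001, -1.0]]
force: [0.6, 0.2, -1.8]
gripper_width: 0.0401
gripper_force: 25.0
```

```bash
python3 -c "
from h import *
plan([.4888,.1213,.23],172.7,5)
"
```

```text
now [0.487  0.1208 0.281 ] psi 172.62 F [ 0.64  0.17 -1.84] w 0.0401 t 14.8 q7 42.6
[[-0.001, 0.0, 0.02], np.float64(-0.002)]
[[-0.001, 0.0, 0.02], np.float64(-0.002)]
[[-0.001, 0.0, 0.02], np.float64(-0.002)]
[[-0.001, 0.0, 0.02], np.float64(-0.002)]
[[-0.001, 0.0, 0.02], np.float64(-0.002)]
```

Emit:
{"method": "carry_out", "body": {
  "series": [
    [[-0.001, 0, 0.024], 0, 0.3],
    [[-0.001, 0, 0.024], 0, 0.3],
    [[-0.001, 0, 0.024], 0, 0.3],
    [[-0.001, 0, 0.024], 0, 0.3],
    [[0, 0, 0.016], 0, 0.3]
  ]
}}

```text
time_s: 15.3
position: [0.4896, 0.1185, 0.2249]
ee_rot: [[-0.992, 0.13, -0.002], [0.13, 0.992, -0.0], [0.002, -0.001, -1.0]]
force: [-0.0, -0.2, -1.2]
gripper_width: 0.04
gripper_force: 25.0
```

```bash
python3 -c "
from h import *
plan([.4888,.1213,.21],172.7,5)
a=cam('scene');b=cam('top')
f=lambda c,u,v,w,h:cv2.resize(c['pixels'][v:v+h,u:u+w],(600,600),interpolation=cv2.INTER_CUBIC)
cv2.imwrite('pics/over.png',f(a,315,135,50,50))
s,p,R,_=st()
for x in (-.032,):
  for z in (.23,.256): 
    q=p+R@[x,0,0]; q[2]=z; print('pred sleeve px',z,(proj(a,q)-[315,135])*12)
P=np.array([.6073,.1061,.222])+.0875*np.array([np.cos(np.radians(172.7)),np.sin(np.radians(172.7)),0]);print('pred prong tip',(proj(a,P)-[315,135])*12,P)
"
```

```text
now [0.4896 0.1185 0.2249] psi 172.54 F [-0.02 -0.17 -1.18] w 0.04 t 15.3 q7 39.4
[[0.0, 0.001, 0.006], np.float64(-0.004)]
[[0.0, 0.001, 0.006], np.float64(-0.004)]
[[0.0, 0.001, 0.006], np.float64(-0.004)]
[[0.0, 0.001, 0.006], np.float64(-0.004)]
[[0.0, 0.001, 0.006], np.float64(-0.004)]
pred sleeve px 0.23 [292.11867078 232.95533801]
pred sleeve px 0.256 [297.50353335 157.8673768 ]
pred prong tip [296.21768864 251.03649831] [0.52050924 0.11721815 0.222     ]
```

View pics/over.png

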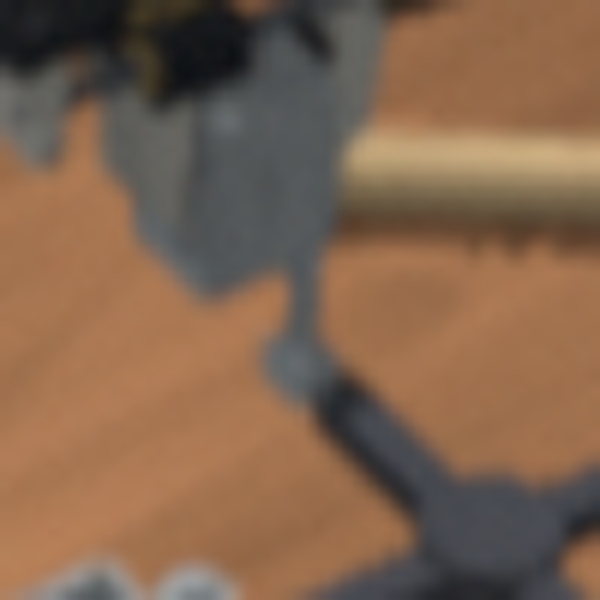

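Emit:
{"method": "carry_out", "body": {
  "series": [
    [[0.0015, 0.002, 0.004], 0, 0.3],
    [[0.0015, 0.002, 0.004], 0, 0.3],
    [[0, 0, 0.004], 0, 0.3],
    [[0, 0, 0.003], 0, 0.3],
    [[0, 0, 0], 0, 0.3]
  ]
}}

```text
time_s: 15.9
position: [0.4888, 0.1221, 0.2192]
ee_rot: [[-0.992, 0.128, 0.0], [0.128, 0.992, -0.0], [-0.0, -0.0, -1.0]]
force: [0.4, -0.4, -0.8]
gripper_width: 0.0397
gripper_force: 25.0
```

```bash
cat > e.py <<'E'
from h import *
s,p,R,psi=st()
o=np.array([np.cos(np.radians(172.7)),np.sin(np.radians(172.7))]);t=np.array([-o[1],o[0]])
d=p[:2]+R[:2,0]*-.032-[.6073,.1061]; F=np.array(s['force'])
print('sleeve r %.2f tang %.2f mm  z %.2f mouth z %.2f psi %.2f'%(d@o*1e3,d@t*1e3,p[2]*1e3,p[2]*1e3+6.6,psi),'F out %.1f tang(ccw) %.1f z %.1f'%(F[:2]@o,F[:2]@t,F[2]),'w',s['gripper_width'],'t',s['time_s'],'tilt',R[:,2].round(4), 'M',np.round(s['torque'],2))
E
python3 e.py
```

```text
sleeve r 87.57 tang -0.74 mm  z 219.18 mouth z 225.78 psi 172.64 F out -0.5 tang(ccw) 0.4 z -0.8 w 0.039698263521251595 t 15.9 tilt [ 0.e+00 -2.e-04 -1.e+00] M [ 0.13 -0.13  0.03]
```

Emit:
{"method": "carry_out", "body": {
  "series": [
    [[0.002, -0.0015, 0], 0, 0.3],
    [[0, 0, 0.003], 0, 0.3],
    [[0, 0, 0.003], 0, 0.3],
    [[0, 0, 0.002], 0, 0.3],
    [[0, 0, 0.002], 0, 0.3]
  ]
}}

```text
time_s: 16.4
position: [0.4879, 0.1216, 0.2147]
ee_rot: [[-0.992, 0.128, 0.0], [0.128, 0.992, -0.0], [-0.0, -0.0, -1.0]]
force: [-3.8, -1.6, 9.8]
gripper_width: 0.0402
gripper_force: 25.0
```

```bash
python3 e.py
```

```text
sleeve r 88.44 tang -0.13 mm  z 214.74 mouth z 221.34 psi 172.63 F out 3.6 tang(ccw) 2.0 z 9.8 w 0.04024950297441586 t 16.4 tilt [ 3.e-04 -5.e-04 -1.e+00] M [-0.36  0.33 -0.1 ]
```

Emit:
{"method": "carry_out", "body": {
  "series": [
    [[0, 0, -0.003], 0, 0.3],
    [[0.002, -0.0012, 0], 0, 0.3],
    [[0.002, -0.001, 0], 0, 0.3],
    [[0, 0, 0.0015], 0, 0.3],
    [[0, 0, 0.0015], 0, 0.3]
  ]
}}

```text
time_s: 16.9
position: [0.4854, 0.1207, 0.2149]
ee_rot: [[-0.992, 0.128, -0.0], [0.128, 0.992, -0.001], [0.0, -0.001, -1.0]]
force: [-5.1, -3.6, 12.2]
gripper_width: 0.0403
gripper_force: 25.0
```

```bash
python3 e.py
```

```text
sleeve r 90.78 tang 1.03 mm  z 214.86 mouth z 221.46 psi 172.64 F out 4.6 tang(ccw) 4.2 z 12.2 w 0.040316928293359464 t 16.9 tilt [-2.e-04 -8.e-04 -1.e+00] M [-0.52  0.57 -0.13]
```

```bash
python3 - <<'E'
from h import *
a=cam('scene'); g=a['pixels'][138:173,322:357].astype(float)
# average frames
for _ in range(5): g+=cam('scene')['pixels'][138:173,322:357]
g/=6
g=np.clip((g-40)*255/110,0,255).astype(np.uint8)
cv2.imwrite('pics/con.png',cv2.resize(g,(595,595),interpolation=cv2.INTER_CUBIC))
E
python3 e.py
```

```text
sleeve r 90.79 tang 1.05 mm  z 214.96 mouth z 221.56 psi 172.64 F out 3.7 tang(ccw) 1.5 z 7.7 w 0.040095796837966775 t 17.2 tilt [-2.e-04 -1.e-03 -1.e+00] M [-0.31  0.47 -0.09]
```

View pics/con.png

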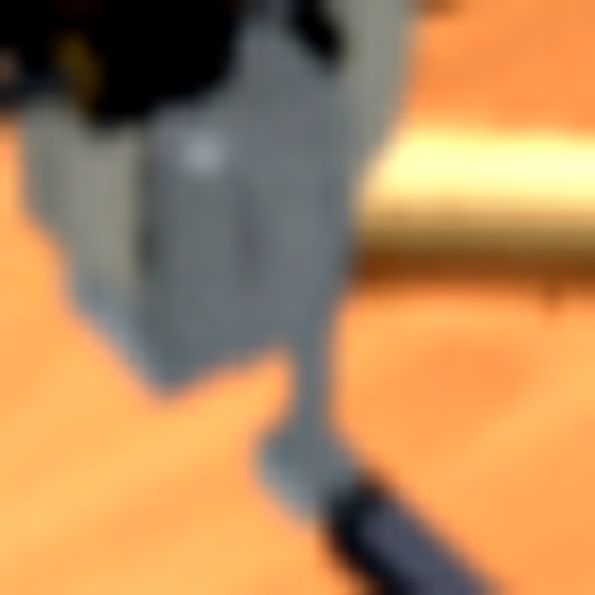

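The enhanced crop shows the sleeve's right edge at x≈352. That puts the sleeve axis near x≈295, left of the prong at x≈313, so the sleeve is too far out. The tube-grip angle fixes the tangential position, so I'll move inward by about 5 mm.

Emit:
{"method": "carry_out", "body": {
  "series": [
    [[0, 0, -0.004], 0, 0.3],
    [[-0.005, 0.001, 0], 0, 0.3],
    [[-0.0045, 0.001, 0], 0, 0.3],
    [[0, 0, 0.002], 0, 0.3],
    [[0, 0, 0.002], 0, 0.3]
  ]
}}

```text
time_s: 17.7
position: [0.4904, 0.1211, 0.2139]
ee_rot: [[-0.992, 0.128, -0.0], [0.128, 0.992, 0.0], [0.0, 0.0, -1.0]]
force: [-0.1, -0.0, -2.0]
gripper_width: 0.0399
gripper_force: 25.0
```

```bash
python3 e.py
```

```text
sleeve r 85.82 tang 0.04 mm  z 213.93 mouth z 220.53 psi 172.63 F out 0.1 tang(ccw) 0.1 z -2.0 w 0.039902694945093097 t 17.7 tilt [-3.e-04  2.e-04 -1.e+00] M [ 0.08 -0.17  0.01]
```

Emit:
{"method": "carry_out", "body": {
  "series": [
    [[0, 0, 0.002], 0, 0.3],
    [[0, 0, 0.002], 0, 0.3],
    [[0, 0, 0.002], 0, 0.3],
    [[0, 0, 0.002], 0, 0.3],
    [[0, 0, 0], 0, 0.3]
  ]
}}

```text
time_s: 18.2
position: [0.4903, 0.121, 0.2101]
ee_rot: [[-0.992, 0.128, -0.0], [0.128, 0.992, -0.0], [0.0, -0.0, -1.0]]
force: [-0.4, -0.6, -2.6]
gripper_width: 0.04
gripper_force: 25.0
```

```bash
python3 e.py
```

```text
sleeve r 85.91 tang 0.12 mm  z 210.08 mouth z 216.68 psi 172.64 F out 0.3 tang(ccw) 0.6 z -2.6 w 0.040036088563157414 t 18.2 tilt [-2.e-04 -1.e-04 -1.e+00] M [ 0.07 -0.15  0.01]
```

Emit:
{"method": "carry_out", "body": {
  "series": [
    [[0, 0, 0.003], 0, 0.3],
    [[0, 0, 0.003], 0, 0.3],
    [[0, 0, 0.003], 0, 0.3],
    [[0, 0, 0.003], 0, 0.3],
    [[0, 0, 0.003], 0, 0.3]
  ]
}}

```text
time_s: 18.7
position: [0.4904, 0.121, 0.2026]
ee_rot: [[-0.992, 0.128, -0.0], [0.128, 0.992, 0.0], [0.0, 0.0, -1.0]]
force: [0.7, 0.1, -2.0]
gripper_width: 0.0402
gripper_force: 25.0
```

```bash
python3 e.py
```

```text
sleeve r 85.81 tang 0.06 mm  z 202.56 mouth z 209.16 psi 172.64 F out -0.6 tang(ccw) -0.2 z -2.0 w 0.0401592286273695 t 18.7 tilt [-0.  0. -1.] M [ 0.1  -0.12  0.02]
```

Emit:
{"method": "carry_out", "body": {
  "series": [
    [[-0.002, 0, 0], 0, 0.3],
    [[-0.002, 0, 0], 0, 0.3],
    [[0, 0, 0], 0, 0.3],
    [[0, 0, 0], 0, 0.3],
    [[0, 0, 0], 0, 0.3]
  ]
}}

```text
time_s: 19.2
position: [0.4925, 0.1209, 0.2028]
ee_rot: [[-0.992, 0.128, 0.0], [0.128, 0.992, 0.0], [-0.0, 0.0, -1.0]]
force: [-0.2, 0.0, -1.6]
gripper_width: 0.0395
gripper_force: 25.0
```

```bash
python3 e.py
```

```text
sleeve r 83.79 tang -0.02 mm  z 202.79 mouth z 209.39 psi 172.64 F out 0.2 tang(ccw) 0.0 z -1.6 w 0.03954149462860374 t 19.2 tilt [ 1.e-04  1.e-04 -1.e+00] M [ 0.12 -0.17 -0.03]
```

Emit:
{"method": "carry_out", "body": {
  "series": [
    [[-0.002, 0, 0], 0, 0.3],
    [[-0.001, 0, 0], 0, 0.3],
    [[-0.001, 0, 0], 0, 0.3],
    [[0, 0, 0], 0, 0.3],
    [[0, 0, 0], 0, 0.3]
  ]
}}

```text
time_s: 19.7
position: [0.4935, 0.1204, 0.2025]
ee_rot: [[-0.992, 0.128, -0.002], [0.128, 0.992, -0.001], [0.002, -0.001, -1.0]]
force: [-5.9, -0.9, 0.6]
gripper_width: 0.0398
gripper_force: 25.0
```

```bash
python3 e.py
```

```text
sleeve r 82.69 tang 0.26 mm  z 202.54 mouth z 209.14 psi 172.65 F out 5.7 tang(ccw) 1.6 z 0.6 w 0.03983546938210996 t 19.7 tilt [-1.6e-03 -7.0e-04 -1.0e+00] M [-0.14  0.89 -0.1 ]
```

Emit:
{"method": "carry_out", "body": {
  "series": [
    [[0.003, 0, 0], 0, 0.3],
    [[0.002, 0, 0], 0, 0.3],
    [[0, 0, 0.003], 0, 0.3],
    [[0, 0, 0.003], 0, 0.3],
    [[0, 0, 0.003], 0, 0.3]
  ]
}}

```text
time_s: 20.2
position: [0.4922, 0.1209, 0.1981]
ee_rot: [[-0.992, 0.128, 0.0], [0.128, 0.992, 0.0], [-0.0, 0.0, -1.0]]
force: [-0.7, -0.2, -1.6]
gripper_width: 0.04
gripper_force: 25.0
```

Emit:
{"method": "carry_out", "body": {
  "series": [
    [[0, 0, 0.003], 0, 0.3],
    [[0, 0, 0.003], 0, 0.3],
    [[0, 0, 0.003], 0, 0.3],
    [[0, 0, 0.003], 0, 0.3],
    [[0, 0, 0.003], 0, 0.3]
  ]
}}

```text
time_s: 20.7
position: [0.4919, 0.1209, 0.1906]
ee_rot: [[-0.992, 0.128, 0.0], [0.128, 0.992, 0.0], [-0.0, 0.0, -1.0]]
force: [-0.3, 0.6, -1.7]
gripper_width: 0.04
gripper_force: 25.0
```

```bash
python3 e.py
```

```text
sleeve r 84.31 tang 0.04 mm  z 190.59 mouth z 197.19 psi 172.64 F out 0.3 tang(ccw) -0.5 z -1.7 w 0.03995450621969468 t 20.7 tilt [ 0.  0. -1.] M [ 0.12 -0.17  0.04]
```

Going in freely. Home is at TCP z ≈183.4, so I'll keep feeling downward.

Emit:
{"method": "carry_out", "body": {
  "series": [
    [[0, 0, 0.003], 0, 0.3],
    [[0, 0, 0.003], 0, 0.3],
    [[0, 0, 0.002], 0, 0.3],
    [[0, 0, 0.002], 0, 0.3],
    [[0, 0, 0.002], 0, 0.3]
  ]
}}

```text
time_s: 21.2
position: [0.492, 0.1209, 0.1847]
ee_rot: [[-0.992, 0.128, 0.0], [0.128, 0.992, 0.0], [-0.0, 0.0, -1.0]]
force: [-0.3, -0.5, -1.7]
gripper_width: 0.0395
gripper_force: 25.0
```

```bash
python3 e.py
```

```text
sleeve r 84.29 tang 0.01 mm  z 184.68 mouth z 191.28 psi 172.64 F out 0.3 tang(ccw) 0.5 z -1.7 w 0.03954632337266875 t 21.2 tilt [ 1.e-04  0.e+00 -1.e+00] M [ 0.12 -0.15 -0.  ]
```

Emit:
{"method": "carry_out", "body": {
  "series": [
    [[0, 0, 0.001], 0, 0.3],
    [[0, 0, 0.001], 0, 0.3],
    [[0, 0, 0.001], 0, 0.3],
    [[0, 0, 0], 0, 0.3],
    [[0, 0, 0], 0, 0.3]
  ]
}}

```text
time_s: 21.7
position: [0.492, 0.1209, 0.1833]
ee_rot: [[-0.992, 0.128, 0.0], [0.128, 0.992, -0.0], [-0.0, -0.0, -1.0]]
force: [-0.5, -0.3, -0.4]
gripper_width: 0.0402
gripper_force: 25.0
```

```bash
python3 e.py
```

```text
sleeve r 84.28 tang 0.03 mm  z 183.32 mouth z 189.92 psi 172.64 F out 0.4 tang(ccw) 0.4 z -0.4 w 0.0401937248281559 t 21.7 tilt [ 1.e-04 -1.e-04 -1.e+00] M [ 0.06 -0.02  0.03]
```

Emit:
{"method": "carry_out", "body": {
  "series": [
    [[0, 0, 0.001], 0, 0.3],
    [[0, 0, 0.0005], 0, 0.3],
    [[0, 0, 0], 0, 0.3],
    [[0, 0, 0], 0, 0.3],
    [[0, 0, 0], 0, 0.3]
  ]
}}

```text
time_s: 22.2
position: [0.492, 0.1209, 0.1832]
ee_rot: [[-0.992, 0.128, 0.0], [0.128, 0.992, -0.001], [-0.0, -0.001, -1.0]]
force: [-3.7, -0.7, 7.0]
gripper_width: 0.04
gripper_force: 25.0
```

```bash
python3 e.py
```

```text
sleeve r 84.26 tang 0.01 mm  z 183.16 mouth z 189.76 psi 172.64 F out 3.5 tang(ccw) 1.2 z 7.0 w 0.03997488663386113 t 22.2 tilt [ 3.e-04 -7.e-04 -1.e+00] M [-0.29  0.32 -0.03]
```

Emit:
{"method": "carry_out", "body": {
  "series": [
    [[0, 0, -0.001], 0, 0.3],
    [[0, 0, 0], 0, 0.2],
    [[0, 0, 0], 0, 0.05],
    [[0, 0, 0], 0, -0.1],
    [[0, 0, 0], 0, -0.3]
  ],
  "force": 10
}}

```text
time_s: 22.7
position: [0.492, 0.1209, 0.1829]
ee_rot: [[-0.992, 0.128, 0.0], [0.128, 0.992, 0.0], [-0.0, 0.0, -1.0]]
force: [-0.2, -0.1, -0.2]
gripper_width: 0.0541
gripper_force: 0.0
```

Emit:
{"method": "carry_out", "body": {
  "series": [
    [[0, 0, 0], 0, -0.3],
    [[0, 0, -0.005], 0, -0.3],
    [[0, 0, -0.01], 0, -0.3],
    [[0, 0, -0.03], 0, -0.3],
    [[0, 0, -0.05], 0, -0.3]
  ]
}}

```text
time_s: 23.2
position: [0.4911, 0.1207, 0.2309]
ee_rot: [[-0.992, 0.128, -0.002], [0.128, 0.992, -0.0], [0.002, -0.0, -1.0]]
force: [0.8, -0.1, 0.3]
gripper_width: 0.0599
gripper_force: 0.0
```

Emit:
{"method": "carry_out", "body": {
  "series": [
    [[0, 0, -0.06], 0, -0.3],
    [[0.02, 0, -0.06], 0, -0.3],
    [[0.05, 0, -0.04], 0, -0.3],
    [[0.05, -0.03, 0], 0, -0.3],
    [[0, -0.06, 0], 0, -0.3]
  ]
}}

```text
time_s: 23.7
position: [0.4244, 0.0877, 0.3111]
ee_rot: [[-0.993, 0.12, -0.0], [0.12, 0.993, -0.001], [0.0, -0.001, -1.0]]
force: [1.0, -1.3, 0.3]
gripper_width: 0.0596
gripper_force: 0.0
```

Emit:
{"method": "carry_out", "body": {
  "series": [
    [[0, -0.08, 0], 0, -0.3],
    [[0, -0.09, 0], 0, -0.3],
    [[0, -0.09, 0], 0, -0.3],
    [[0, -0.08, 0], 0, -0.3],
    [[0, -0.04, 0], 0, -0.3]
  ]
}}

```text
time_s: 24.2
position: [0.4028, -0.0963, 0.3115]
ee_rot: [[-0.991, 0.132, -0.002], [0.132, 0.991, -0.004], [0.002, -0.004, -1.0]]
force: [0.2, -0.1, -0.2]
gripper_width: 0.0597
gripper_force: 0.0
```

```bash
python3 - <<'E'
from h import *
a=cam('scene');b=cam('top')
f=lambda c,u,v:cv2.resize(c['pixels'][v:v+75,u:u+50],(400,600),interpolation=cv2.INTER_CUBIC)
cv2.imwrite('pics/fin.png',np.hstack([f(b,255,155),f(a,315,140)]))
print(manip.get_state()['position'],manip.get_state()['force'])
E
```

```text
[ 0.40306073 -0.09537554  0.31124601] [0.15431348 0.07844109 0.45447247]
```

View pics/fin.png

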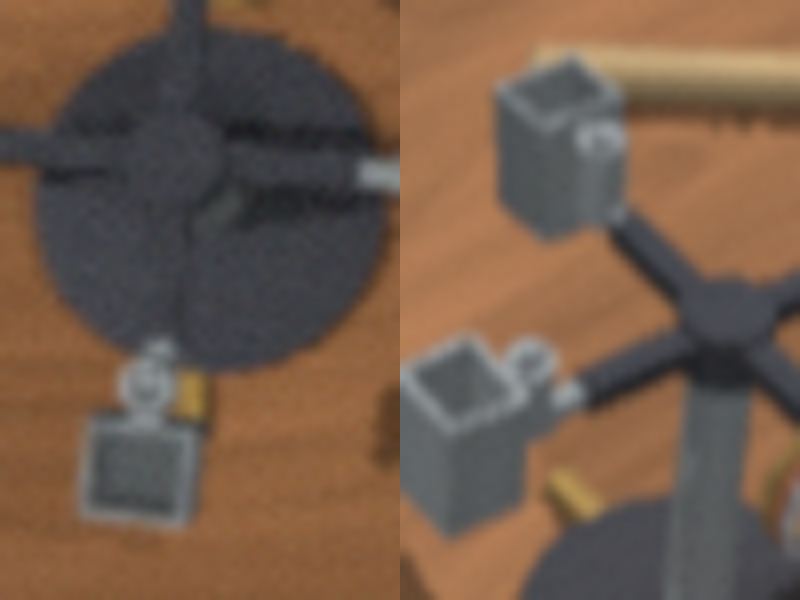

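The bin is on the prong, with the prong tip visible in the sleeve in both views. The pointer's brass edge shows at top crop (207,395) and scene crop (575,495). I'll do one last bearing check.

```bash
python3 - <<'E'
from h import *
a=cam('scene');b=cam('top')
def hue(c):return cv2.cvtColor(c['pixels'],cv2.COLOR_BGR2HSV).astype(float)
for n,c,(u0,v0,w,h) in (('top',b,(268,198,18,14)),('scene',a,(329,194,14,14))):
    H=hue(c)[v0:v0+h,u0:u0+w]; m=np.clip((H[...,0]-13)/6,0,1)*(H[...,0]<26)*(H[...,1]>70); m[m<.25]=0
    v,u=np.nonzero(m); 
    for z in (.006,.012):
        q,_,_=foot(c,z,np.array([.608,.106]))
        P=np.array([onplane(c,u0+x,v0+y,z)[:2] for x,y in zip(u,v)])-q[:2]; ww=m[v,u]
        best=P.T@ww/ww.sum(); print(n,z,'centroid r %.4f bearing %.2f'%(np.hypot(*best),np.degrees(np.arctan2(best[1],best[0]))))
        o=np.radians(172.7); lat=P@[-np.sin(o),np.cos(o)]; rr=P@[np.cos(o),np.sin(o)]; print('   lateral ccw range mm',np.percentile(lat[ww>.5],[0,50,100])*1e3,'r',rr.min(),rr.max())
E
```

```text
top 0.006 centroid r 0.0841 bearing 174.08
   lateral ccw range mm [-5.8373505   1.82432312  8.04574767] r 0.07299006104699875 0.09403655100543984
top 0.012 centroid r 0.0837 bearing 174.06
   lateral ccw range mm [-5.84481748  1.78722674  7.98459166] r 0.07266874520516996 0.09363384368934419
scene 0.006 centroid r 0.0905 bearing 172.55
   lateral ccw range mm [-6.89879806 -0.22814619  8.12585872] r 0.07545188871595761 0.1086371781671865
scene 0.012 centroid r 0.0899 bearing 172.64
   lateral ccw range mm [-6.71748574 -0.0779511   8.23708409] r 0.07490659892176982 0.1079370857632716
```

```bash
python3 -c "
from rig import manip
print(manip.sign_off())"
```

```text
the job is handed in; nothing more can be done
None
```

The bare hook stands over the brass pointer (arm at 172.7°, pointer measured at about 172.6°), the steel bin hangs fully home on its prong, and the job was handed in at about 25 s, with the highest force I read about 14 N and the mandrel, mallet and dish untouched.

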